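Shut and bolt the whetstone chest

ROBOT

A 6-joint arm with a two-finger parallel gripper is mounted at the origin on a cart in front of the work surface, level with it; the furniture and walls round the work are solid. World frame = base frame: x ahead of the robot, y to its left, z up, the work surface at z = 0. Lengths are in m, angles in rad, forces in N, time in s.
With the tool pointing down it reaches from about 0.425 to 0.925 m from the base axis. Payload 12.5 kg.
Tool frame: the origin (TCP) lies at the very end of the fingers, on their centre line; the grasp point (between the pads) lies ctrl.tcp_to_grasp behind it (ctrl.tcp_to_grasp is the distance from the TCP to the grasp point, in m); z points along the fingers, y is the direction in which the jaws open and shut (so a half turn about z gives the same grasp; the last joint's range is limited). The gripper opens to 85 mm and grips with 20 to 120 N. Pads are 22 mm wide; open, the fingers measure 114 mm over their backs; the gripper's body (76 mm by 85 mm) begins 54 mm behind the grasp point. The pads swing forward as they close: fully open they stand 13 mm farther back than shut.
Start: joints at [1.002, 0.491, 1.559, -0, 1.092, -0.106], TCP at [0.279, 0.559, 0.231] pointing down, gripper open.
Joint ranges: [-3.1, 3.1], [-0.84, 2.19], [0.05, 2.79], [-1.13, 4.28], [0.06, 2.93], [-2.69, 2.69]. Speed limits (rad/s): [2.22, 2.22, 2.79, 3.14, 3.14, 3.14].

INTERFACE

Orientations are given as a unit quaternion [w, x, y, z].
In Python, from bench import sensors, capture, get_calibration, workorder, ctrl gives the robot as it stands.
- The arm moves only by the tool send_rows, never from a script. Its argument "commands" is a list of rows, each a list of 3 entries, a list of its own where there are three numbers: the finger opening in m, from 0 to 0.0854, then the shift along the tool's x, y, z in m, then the turn, a rotation vector about the tool's x, y, z in degrees. In form: [[gripper, [dx, dy, dz], [ax, ay, az]], ...]. A call has 1 to 20 rows; each row shifts and turns the commanded pose from where the row before left it, along the tool's axes as they then stand; what a row does not reach is not made up. A row lasts 1/10 s, in which the tool goes at most 50 mm and 8.59 degrees, less where a joint would pass 70% of its speed; a pose out of reach is approached as far as the arm can. A call with a gripper value outside its range is refused whole. The fingers move at their own pace and stop on an object; the grip force is fixed at half the most. Time passes only in rows, so rows that do not move let the fingers close. It gives the time, the measured TCP pose, the force and the opening at its end, in the units of the state.
- sensors.observe(): the state, without advancing time (a new reading comes with each control period).
- capture(name): name is "side" or "top"; returns the picture (480x640x3 uint8, red, green, blue); there is no depth.
- get_calibration(name): a dict with "vfov" (degrees; the focal length in pixels is half the picture's height over the tangent of half this angle, whatever the lens; pixels are square), "cx", "cy" (the principal point, pixels), "R" (3x3) and "t" (3): a world point X has camera coordinates R X + t. Camera axes: x right, y down, z forward; pixel columns grow to the right and rows downward; lengths in m; the calibration is good to about 2 mm. A picture is of the moment at which its call begins. get_calibration takes no time and is no camera call.
- workorder.job_done(): hands the job in, once; it reports no verdict.
The state is a dict: "t": time; "joints": joint angles; "joint_vel": joint speeds; "joint_efforts": joint torques, N m; "tcp_pos": TCP position; "ee_rot": TCP orientation; "force": force on the tool from outside, world axes, zero at the start; "wrist_torque": the same for the moment, N m; "width": opening from 0.0 (shut) to 1.0 (fully open).
Only numpy, scipy, OpenCV 4.12 (cv2) and the standard library are available. Lean on these libraries where they do the work, as an engineer would, in place of code of your own. Each camera call takes 0.05 s, during which the arm holds its last target. There are 200 camera calls.

TASK

Shut the lid of the small wooden whetstone chest, slide its steel barrel bolt across through the staple on the lid, and turn the bolt's handle fully down into the notch of the guide rail. The notch is adjustable and not measured, so find it by feel: do not force the handle against the rail. Leave the things lying round the chest where they are.

Things in the scene. Friction and masses are not known exactly. Their poses are not given: they have to be found in the camera images.
- chest: Wooden chest 220 x 150 x 70 mm, fixed to the bench. Origin: centre of its underside; x runs along the 220 mm length from bolt end to lid end, y across, z up. The -x half has a fixed deck, top 70 mm above the origin, that carries the bolt; the +x half is open under the lid. The bolt's axis is parallel to chest x at chest y = -38, z = 84 mm.
- front_bearing (a point): Centre of the front one of the two fixed bearings that carry the bolt's rod, on the bolt's axis at chest (-6.5, -38, 84) mm; the rear one is at chest x = -102.5 mm. Each is 19 mm across and 9 mm long, top at z = 94 mm.
- lid (a joint): Lid, a 108 x 150 x 10 mm board (0.2 kg) hinged along chest y at chest x = 110.5, z = 70 mm (its top face). Radians: 0 = shut, top flush with the deck; grows as it opens upward (start 0.35 to 0.75). Stiff hinge: stays where it is left; 1 to 4 N down near the free edge shut it.
- lid_edge (a point): Middle of the lid's free edge on its top face, 109 mm from the hinge line.
- staple (a point): Middle of the opening of the steel staple on the lid's top face, at chest (12, -38, 84) mm when the lid is shut. 23 mm wide, 9 mm thick, 27 mm high above the lid; the rod passes through it, only with the lid shut (else it pokes under the lid).
- bolt (a joint): Slide of the bolt (10 mm steel rod) along chest +x, metres: 0 = fully drawn back (start 0 to 0.008), 0.060 = end stop. Needs about 2.5 N, stays where it is left. Fully through the staple from 0.022 on.
- handle_root (a point): Where the handle's arm meets the rod, on the bolt's axis, at chest x = -88 mm + bolt slide. Moves with the slide, does not turn.
- handle (a joint): Turn of the bolt's handle about the bolt's axis, radians: 0 = straight up, positive = leaning to chest -y, out over the guide rail; limits -0.6 and 1.5; start -0.35 to 0.35. Turns with 1.5 N at the ball, stays where left. Elsewhere than at the notch its arm stops on top of the rail at about 1.1 rad; only in the notch can it go down past 1.25, to the limit.
- knob (a point): Centre of the 16 mm steel ball at the end of the handle, 60 mm from the bolt's axis, on a square arm 7 mm thick. Turned down, it overhangs the chest's side (face at chest y = -75 mm) with free air below it.
- guide: Steel rail on the deck beside the bolt, chest x = -110 to -1, y = -63 to -73 mm, top at z = 92 mm. Origin: middle of its foot, chest (-55.5, -68, 70) mm. Its middle is an adjustable clamped plate with one open notch 10 mm wide: it fits the 7 mm arm at some bolt slide between 0.024 and 0.053, not measured. Feel for the drop; over 40 N on the rail (some 20 N at the ball) bends it, a failure.
- loupe: Black eye loupe, 37 mm across, 22 mm high, lying behind the chest: leave alone. Origin: centre of its underside.
- ferrule: Cream ferrule ring, 23 mm across, 22 mm high, standing behind the chest: leave alone. Origin: centre of its underside.
- handle_blank_c: Dark brown octagonal handle blank, 23 x 118 x 19 mm, lying in front of the lid end of the chest: leave alone. Origin: centre of its underside.
- marker_1: Felt marker, 124 x 13 x 14 mm, lying at the left front: leave alone. Origin: centre of its underside.

How it is judged:
By the outcome, as a careful person would: the job done as asked, in the order asked, and still so for the second after the job is handed in, with the robot touching nothing.
It also fails if it takes over 72 s, if anything falls off the work surface, if the arm or the gripper's body presses on something with over 40 N, if the wrist force passes 120 N, or if a joint passes its speed limit or range.

## Working session

There is one attempt and no reset: what is moved stays moved. The work goes in short steps, Python scripts to look and compute and a tool call to move; the robot and the scene stay as the last step left them, time stands still between calls to the robot, and variables do not carry over. Pictures are saved under pics/ and viewed, about 8 in all and at most 12, crops included, and the job is handed in when it is done.

Besides the shell and the picture viewer there is one more tool, called after ">>>" as a command line: name --argument value ..., lists and objects as JSON in quotes. send_rows: Moves the arm, as the interface text tells. Its arguments: {"type":"object","properties":{"commands":{"type":"array"}},"required":["commands"]}

```bash
mkdir -p pics
python3 - <<'E'
from bench import sensors, capture, get_calibration, ctrl
import cv2
for n in("side","top"):
    cv2.imwrite(f"pics/{n}0.png",capture(n)[:,:,::-1]); print(n,get_calibration(n))
s=sensors.observe()
print({k:s[k] for k in("t","tcp_pos","ee_rot","force","width")},ctrl.tcp_to_grasp)
E
```

```text
side {'vfov': 45.17089004665571, 'cx': 316.1653619713951, 'cy': 236.72170051807663, 'R': array([[ 9.99878237e-01,  6.94165200e-03,  1.39758763e-02],
       [ 1.55950605e-02, -4.12770924e-01, -9.10701355e-01],
       [-5.52936526e-04,  9.10808420e-01, -4.12828919e-01]]), 't': array([-0.53467525,  0.12618236,  0.90662711])}
top {'vfov': 55.74152299630104, 'cx': 317.57903338144274, 'cy': 235.51133477162782, 'R': array([[ 0.00230423, -0.9999846 , -0.00504959],
       [-0.99928956, -0.00211261, -0.03762871],
       [ 0.03761746,  0.00513271, -0.99927903]]), 't': array([0.09164577, 0.53908334, 0.92966067])}
{'t': 0.1, 'tcp_pos': array([0.27890306, 0.55909431, 0.23080624]), 'ee_rot': array([-1.66661385e-04,  2.29346675e-01,  9.73344683e-01, -4.49755958e-04]), 'force': array([-1.06224373, -1.07424401, -0.7682571 ]), 'width': 1.0028482517863708} 0.0187
```

View pics/side0.png

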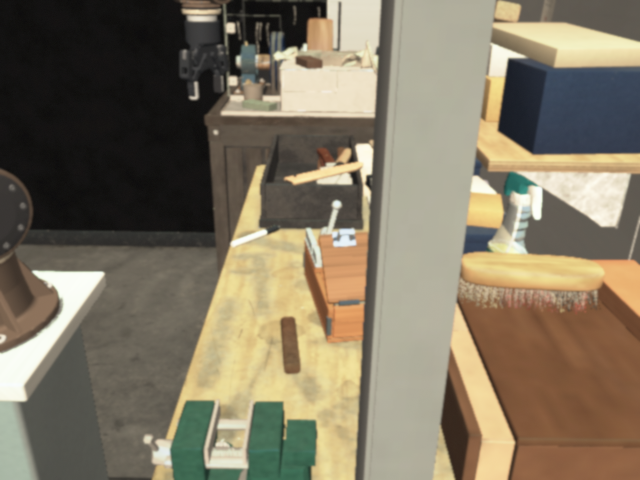

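View pics/top0.png

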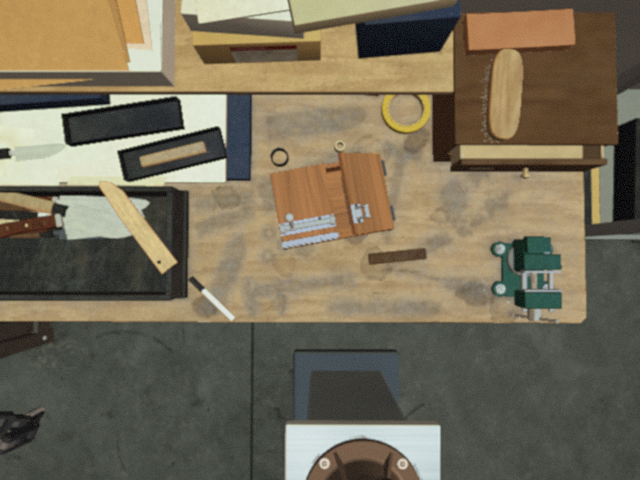

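The side view shows the chest partly hidden by a post, with the knob near (336,205). In the top view the chest is centred near (333,200), the bolt is on the robot side, and the lid is at right, standing open. I'll enlarge both.

Run:
```python
import cv2,numpy as np
a=cv2.imread("pics/top0.png")[140:260,260:410]; b=cv2.imread("pics/side0.png")[190:350,290:390]
cv2.imwrite("pics/c1.png",cv2.resize(a,(750,600),interpolation=cv2.INTER_CUBIC))
cv2.imwrite("pics/c2.png",cv2.resize(b,(375,600),interpolation=cv2.INTER_CUBIC))
```

```text
(no output)
```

View pics/c1.png

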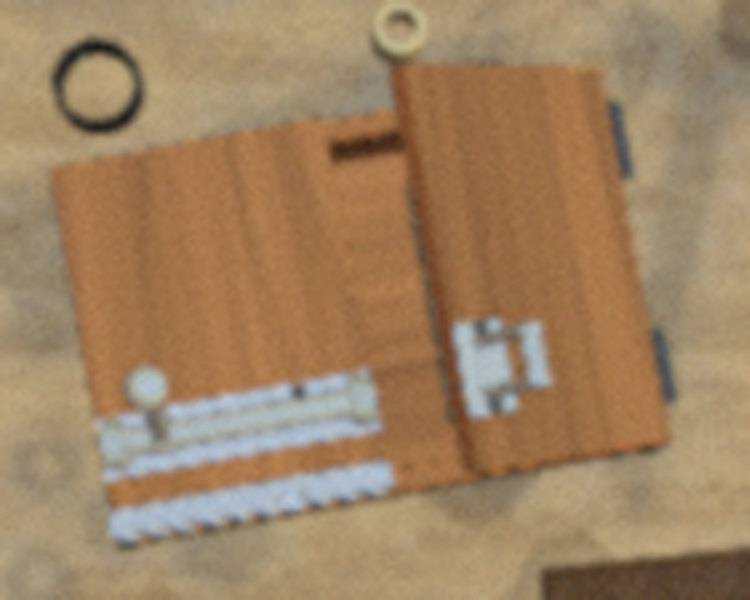

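View pics/c2.png

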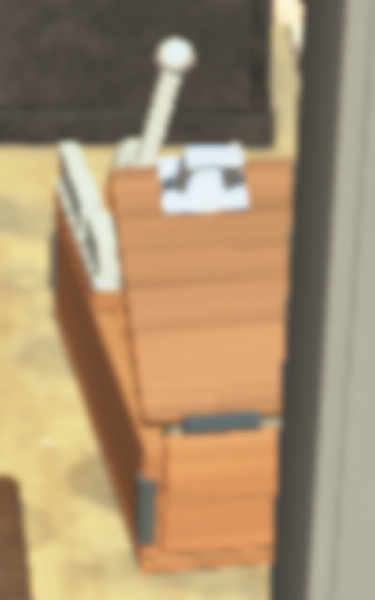

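Top crop (5x, offset 260,140): knob (148,385), front bearing (365,398), rear bearing (112,443), deck corner (55,170), hinge corners (600,70) and (668,440), lid free edge (412,65) to (487,472). Side crop (3.75x, offset 290,190): knob (175,55), guide end (98,290), hinge corner (143,422), lid edge corner (108,170).

```bash
cat > h.py <<'E'
import numpy as np
from bench import get_calibration
from scipy.optimize import least_squares
C={n:get_calibration(n) for n in("side","top")}
def proj(n,X):
    c=C[n];p=c["R"]@X+c["t"];f=240/np.tan(np.radians(c["vfov"]/2))
    return np.array([f*p[0]/p[2]+c["cx"],f*p[1]/p[2]+c["cy"]])
def chest(p,X):
    c,s=np.cos(p[3]),np.sin(p[3]);return np.array([c*X[0]-s*X[1]+p[0],s*X[0]+c*X[1]+p[1],X[2]+p[2]])
def knob(s,h): return np.array([-.088+s,-.038-.06*np.sin(h),.084+.06*np.cos(h)])
def lidpt(th,r,y,up=0): return np.array([.1105-r*np.cos(th)+up*np.sin(th),y,.07+r*np.sin(th)+up*np.cos(th)])
E
cat > fit.py <<'E'
from h import *
t=lambda u,v:("top",260+u/5,140+v/5); s=lambda u,v:("side",290+u/3.75,190+v/3.75)
O=[(t(55,170),(-.11,.075,.07)),(t(122,545),(-.11,-.073,.092)),(t(395,488),(-.001,-.073,.092)),(t(395,460),(-.001,-.063,.092)),
(t(112,443),(-.1025,-.038,.094)),(t(365,398),(-.0065,-.038,.094)),(t(600,70),(.1105,.075,.07)),(t(668,440),(.1105,-.075,.07)),
(t(412,65),'L+'),(t(487,472),'L-'),(s(108,170),'L-'),(t(148,385),'K'),(s(175,55),'K'),(s(143,422),(.1105,-.075,.07)),(s(140,572),(.1105,-.075,0))]
def X(p,k):
    if k=='K':return knob(p[5],p[6])
    if k[0]=='L':return lidpt(p[4],.109,.075 if k[1]=='+' else -.075)
    return np.array(k)
def R(p): return np.concatenate([proj(o[0],chest(p,X(p,k)))-o[1:] for o,k in O])
r=least_squares(R,[.55,.07,0,-1.45,.5,.004,0],loss='soft_l1')
print(r.x.round(4));print(R(r.x).reshape(-1,2).round(1).tolist());np.save('p.npy',r.x)
p=r.x
for n,k in[('knob',knob(p[5],p[6])),('lidedge',lidpt(p[4],.109,0)),('root',(-.088+p[5],-.038,.084)),('staple',lidpt(p[4],.0985,-.038,.014)),('c',(0,0,0))]:print(n,chest(p,np.array(k)).round(4))
E
python3 fit.py
```

```text
[ 6.0400e-01  6.4000e-02  9.0000e-04 -1.3811e+00  7.2470e-01  4.0000e-03
 -2.6980e-01]
[[-1.3, -0.3], [-1.7, -0.8], [0.4, -0.1], [-0.6, 0.3], [0.7, 0.7], [0.1, 0.2], [0.8, -1.3], [2.0, 0.2], [-0.9, -0.7], [-0.1, 0.1], [-0.5, -1.7], [-0.1, 0.1], [0.0, 0.3], [-0.0, 0.4], [-0.3, 1.3]]
knob [0.5666 0.1423 0.1427]
lidedge [0.6095 0.0356 0.1431]
root [0.5509 0.1393 0.0849]
staple [0.5754 0.0116 0.1467]
c [0.604  0.064  0.0009]
```

```bash
cat > st.py <<'E'
import sys
from h import *
from bench import sensors
from scipy.spatial.transform import Rotation as Ro
p=np.load('p.npy'); s=sensors.observe()
c,sn=np.cos(p[3]),np.sin(p[3]); A=np.array([[c,-sn,0],[sn,c,0],[0,0,1]])
x=A.T@(s["tcp_pos"]-p[:3]); w=s["ee_rot"]
T=Ro.from_quat([w[1],w[2],w[3],w[0]]).as_matrix()
D=A@np.array([[0,-1,0],[-1,0,0],[0,0,-1]])
print("t",s["t"],"tcp chest mm",(x*1e3).round(1),"F chest",(A.T@s["force"]).round(1),"w",round(s["width"],3),"turn needed deg",np.degrees(Ro.from_matrix(T.T@D).as_rotvec()).round(2))
for a in sys.argv[1:]:
    g=np.array(eval(a)); d=g-x*1e3; print("to",g,"aligned tool delta mm",(D.T@A@d).round(1))
E
python3 st.py "(42,12,150)"
```

```text
t 0.1 tcp chest mm [-547.5 -225.9  229.9] F chest [ 0.9 -1.2 -0.8] w 1.003 turn needed deg [-5.000e-02 -2.000e-02 -3.739e+01]
to [ 42  12 150] aligned tool delta mm [-237.9 -589.5   79.9]
```

>>> send_rows --commands '[[0,[0,0,0],[0,0,-7.5]],[0,[0,0,0],[0,0,-7.5]],[0,[0,0,0],[0,0,-7.5]],[0,[0,0,0],[0,0,-7.5]],[0,[0,0,0],[0,0,-7.4]],[0,[-0.016,-0.0393,0],[0,0,0]],[0,[-0.016,-0.0393,0],[0,0,0]],[0,[-0.016,-0.0393,0],[0,0,0]],[0,[-0.016,-0.0393,0],[0,0,0]],[0,[-0.016,-0.0393,0],[0,0,0]],[0,[-0.016,-0.0393,0],[0,0,0]],[0,[-0.016,-0.0393,0],[0,0,0]],[0,[-0.016,-0.0393,0],[0,0,0]],[0,[-0.016,-0.0393,0],[0,0,0]],[0,[-0.016,-0.0393,0],[0,0,0]],[0,[-0.016,-0.0393,0],[0,0,0]],[0,[-0.016,-0.0393,0],[0,0,0]],[0,[-0.016,-0.0393,0],[0,0,0]],[0,[-0.016,-0.0393,0],[0,0,0]],[0,[-0.016,-0.0393,0],[0,0,0]]]'

```text
t: 2.1
tcp_pos: [0.6266, 0.024, 0.231]
ee_rot: [-0.0, -0.095, 0.996, 0.0]
force: [1.2, -0.5, 0.6]
width: 0.001
```

```bash
python3 st.py "(42,12,130)"
```

```text
t 2.1 tcp chest mm [ 43.5  14.7 230.1] F chest [0.7 1.1 0.6] w 0.001 turn needed deg [ 0.01 -0.03  0.01]
to [ 42  12 130] aligned tool delta mm [  2.7   1.5 100.1]
```

>>> send_rows --commands '[[0,[0,0,0.025],[0,0,0]],[0,[0,0,0.025],[0,0,0]],[0,[0,0,0.025],[0,0,0]],[0,[0,0,0.015],[0,0,0]],[0,[0,0,0.005],[0,0,0]],[0,[0,0,0.005],[0,0,0]],[0,[0,0,0.005],[0,0,0]],[0,[0,0,0.005],[0,0,0]],[0,[0,0,0.005],[0,0,0]],[0,[0,0,0.005],[0,0,0]],[0,[0,0,0.005],[0,0,0]],[0,[0,0,0.005],[0,0,0]],[0,[0,0,0.005],[0,0,0]],[0,[0,0,0.005],[0,0,0]],[0,[0,0,0.005],[0,0,0]],[0,[0,0,0.005],[0,0,0]],[0,[0,0,0.003],[0,0,0]]]'

```text
t: 3.8
tcp_pos: [0.6259, 0.0257, 0.0777]
ee_rot: [-0.0, -0.095, 0.995, 0.0]
force: [-0.2, -0.1, 0.9]
width: -0.003
```

```bash
python3 st.py
```

```text
t 3.8 tcp chest mm [41.7 14.3 76.8] F chest [ 0.1 -0.3  0.9] w -0.003 turn needed deg [ 0.01 -0.02  0.02]
```

>>> send_rows --commands '[[0,[0,0,0.002],[0,0,0]],[0,[0,0,0.002],[0,0,0]],[0,[0,0,0.001],[0,0,0]],[0,[0,0,0.001],[0,0,0]]]'

```text
t: 4.2
tcp_pos: [0.626, 0.0257, 0.0723]
ee_rot: [0.0, -0.095, 0.995, 0.0]
force: [-0.6, -0.4, 0.7]
width: 0.003
```

>>> send_rows --commands '[[0,[0,0,0.001],[0,0,0]],[0,[0,0,0],[0,0,0]]]'

```text
t: 4.4
tcp_pos: [0.626, 0.0257, 0.0712]
ee_rot: [0.0, -0.095, 0.995, 0.0]
force: [-0.2, 0.4, 0.1]
width: -0.002
```

>>> send_rows --commands '[[0,[0,0,0.001],[0,0,0]]]'

```text
t: 4.5
tcp_pos: [0.6261, 0.0257, 0.0704]
ee_rot: [0.0, -0.095, 0.995, 0.0]
force: [-0.7, 1.0, 1.0]
width: 0.004
```

Run:
```python
from bench import capture
import cv2
a=capture("top")[140:260,260:410,::-1];b=capture("side")[190:350,290:390,::-1]
a=cv2.resize(a,(600,480),interpolation=cv2.INTER_CUBIC);b=cv2.resize(b,(200,320),interpolation=cv2.INTER_CUBIC)
b=cv2.copyMakeBorder(b,0,160,0,0,cv2.BORDER_CONSTANT)
cv2.imwrite("pics/c3.png",cv2.hconcat([a,b]))
```

```text
(no output)
```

View pics/c3.png

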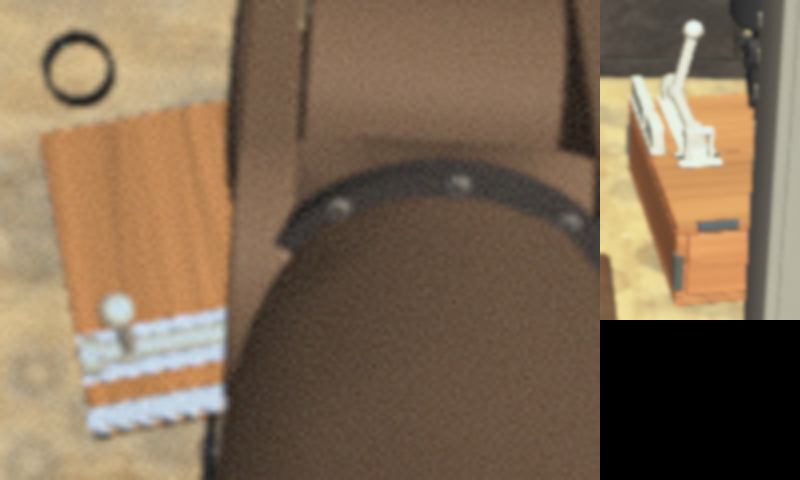

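The side inset (right) shows the lid nearly or fully down, with the staple upright by the rod near (702,148). The arm hides the rest in the top view. I'll press on until the force rises.

>>> send_rows --commands '[[0,[0,0,0.001],[0,0,0]]]'

```text
t: 4.7
tcp_pos: [0.6261, 0.0257, 0.07]
ee_rot: [0.0, -0.095, 0.995, -0.0]
force: [-4.5, -0.2, 17.0]
width: 0.002
```

>>> send_rows --commands '[[0,[0,0,0.0005],[0,0,0]],[0,[0,0,0],[0,0,0]]]'

```text
t: 4.9
tcp_pos: [0.6261, 0.0257, 0.07]
ee_rot: [0.0, -0.095, 0.995, -0.0]
force: [-4.5, -0.2, 12.6]
width: -0.004
```

Contact came at TCP z = 0.070 with a sharp rise in force, so the lid is shut and the chest base is at z = 0. Next is going above the knob.

>>> send_rows --commands '[[0,[0,0,-0.02],[0,0,0]],[0,[0,0,-0.035],[0,0,0]],[0.045,[0,0,-0.035],[0,0,0]],[0.045,[0,0,-0.03],[0,0,0]]]'

```text
t: 5.3
tcp_pos: [0.6261, 0.0257, 0.1905]
ee_rot: [0.0, -0.095, 0.995, -0.0]
force: [-0.3, 0.1, -0.1]
width: 0.328
```

```bash
python3 -c "
import numpy as np
p=np.load('p.npy');p[2]=0;np.save('p.npy',p)"; python3 st.py "(-84,-22,190)"
```

```text
t 5.3 tcp chest mm [ 41.8  14.4 190.5] F chest [-0.2 -0.2 -0.1] w 0.328 turn needed deg [-0.01  0.04  0.02]
to [-84 -22 190] aligned tool delta mm [ 36.4 125.8   0.5]
```

>>> send_rows --commands '[[0.045,[0.012,0.042,0],[0,0,0]],[0.045,[0.012,0.042,0],[0,0,0]],[0.045,[0.0124,0.0418,0],[0,0,0]],[0.045,[0,0,0],[0,0,0]],[0.045,[0,0,0.02],[0,0,0]],[0.045,[0,0,0.015],[0,0,0]],[0.045,[0,0,0.015],[0,0,0]],[0.045,[0,0,0.017],[0,0,0]],[0.045,[0,0,0],[0,0,0]]]'

```text
t: 6.2
tcp_pos: [0.5659, 0.1418, 0.12]
ee_rot: [-0.002, -0.095, 0.996, -0.0]
force: [0.6, 0.6, -0.4]
width: 0.525
```

```bash
python3 st.py
python3 - <<'E'
from bench import capture
import cv2
b=capture("side")[170:290,290:390,::-1]
cv2.imwrite("pics/c4.png",cv2.resize(b,(500,600),interpolation=cv2.INTER_CUBIC))
E
```

```text
t 6.2 tcp chest mm [-83.6 -22.8 120. ] F chest [-0.5  0.7 -0.4] w 0.525 turn needed deg [ 0.01 -0.19 -0.  ]
```

View pics/c4.png

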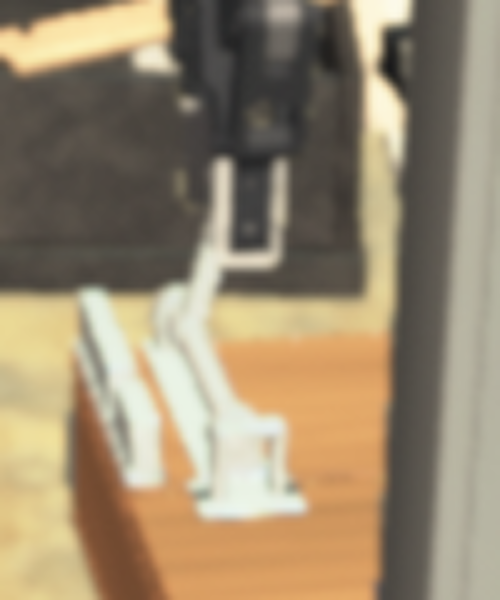

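The side crop shows the fingers straddling the arm's end, finger (212–285, 160–265), with the ball hidden behind it. The lid is flat and the staple stands upright at (250,465). Closing.

>>> send_rows --commands '[[0.01,[0,0,0],[0,0,0]],[0.01,[0,0,0],[0,0,0]],[0.01,[0,0,0],[0,0,0]],[0.01,[0,0,0],[0,0,0]],[0.01,[0,0,0],[0,0,0]],[0.01,[0,0,0],[0,0,0]]]'

```text
t: 6.85
tcp_pos: [0.5671, 0.1424, 0.1228]
ee_rot: [0.001, -0.095, 0.995, 0.0]
force: [-0.4, -0.2, 6.0]
width: 0.145
```

```bash
python3 st.py
```

```text
t 6.85 tcp chest mm [-84.  -21.4 122.8] F chest [ 0.1 -0.4  6. ] w 0.145 turn needed deg [-0.01  0.12  0.02]
```

Run:
```python
from bench import capture
import cv2
b=capture("side")[180:260,300:380,::-1]
cv2.imwrite("pics/c5.png",cv2.resize(b,(600,600),interpolation=cv2.INTER_CUBIC))
from h import *
p=np.load('p.npy');q=proj("side",chest(p,knob(p[5],p[6])));print((q-[300,180])*7.5)
for z in(.1228,.1415):
  for y in(-11,11): print((proj("side",chest(p,np.array([-.076+.014,-.0214+y/1e3,z])))-[300,180])*7.5)
```

```text
[275.24417763 191.25102054]
[248.2918206  309.00470243]
[344.54408132 303.30714634]
[250.50064635 230.982865  ]
[347.51840061 225.54561748]
```

View pics/c5.png

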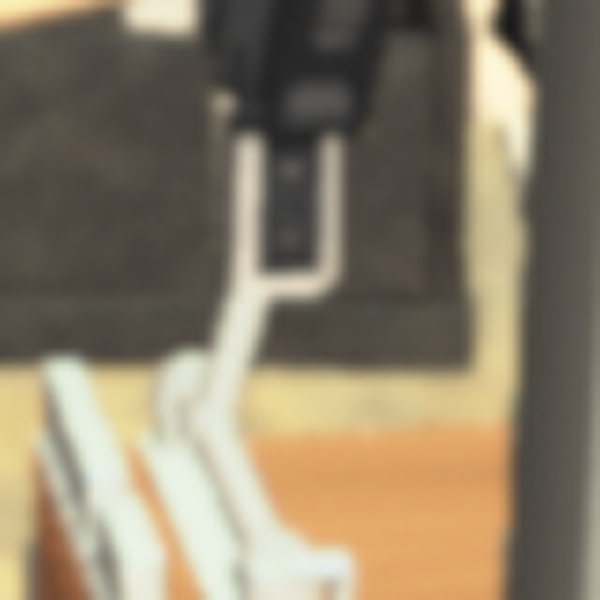

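The crop shows the pads (235–340, 130–298) with the ball (projected at 275,191) between them, so the grip is on the ball. I'll slide a little and watch the force.

>>> send_rows --commands '[[0.01,[0,-0.002,0],[0,0,0]],[0.01,[0,-0.002,0],[0,0,0]],[0.01,[0,-0.002,0],[0,0,0]]]'

```text
t: 7.2
tcp_pos: [0.5682, 0.1368, 0.1228]
ee_rot: [0.001, -0.095, 0.995, 0.0]
force: [0.9, 2.4, 6.1]
width: 0.144
```

```bash
python3 st.py
```

```text
t 7.2 tcp chest mm [-78.3 -21.5 122.8] F chest [-2.2  1.3  6.1] w 0.144 turn needed deg [0.02 0.12 0.02]
```

>>> send_rows --commands '[[0.01,[0,-0.003,0],[0,0,0]],[0.01,[0,-0.003,0],[0,0,0]],[0.01,[0,-0.003,0],[0,0,0]],[0.01,[0,-0.003,0],[0,0,0]],[0.01,[0,-0.0015,0],[0,0,0]],[0.01,[0,0,0],[0,0,0]]]'

```text
t: 7.8
tcp_pos: [0.5707, 0.1233, 0.1228]
ee_rot: [0.001, -0.095, 0.995, 0.0]
force: [0.7, 0.7, 6.1]
width: 0.145
```

```bash
python3 st.py
```

```text
t 7.8 tcp chest mm [-64.6 -21.5 122.8] F chest [-0.6  0.8  6.1] w 0.145 turn needed deg [0.   0.12 0.02]
```

>>> send_rows --commands '[[0.01,[0.0058,0,-0.0014],[0,0,0]],[0.01,[0.0059,0,-0.0008],[0,0,0]],[0.01,[0.006,0,-0.0002],[0,0,0]],[0.01,[0.006,0,0.0004],[0,0,0]],[0.01,[0.0059,0,0.001],[0,0,0]],[0.01,[0.0058,0,0.0016],[0,0,0]]]'

```text
t: 8.4
tcp_pos: [0.5343, 0.1163, 0.121]
ee_rot: [-0.001, -0.095, 0.995, -0.0]
force: [1.4, 1.2, 0.4]
width: 0.117
```

```bash
python3 st.py
```

```text
t 8.4 tcp chest mm [-64.6 -58.5 121. ] F chest [-0.9  1.6  0.4] w 0.117 turn needed deg [ 0.01 -0.07  0.01]
```

Run:
```python
from bench import capture
import cv2
b=capture("side")[180:260,300:380,::-1]; a=capture("top")[180:260,260:340,::-1]
f=lambda b:cv2.resize(b,(400,400),interpolation=cv2.INTER_CUBIC)
cv2.imwrite("pics/c6.png",cv2.hconcat([f(b),f(a)]))
```

```text
(no output)
```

View pics/c6.png

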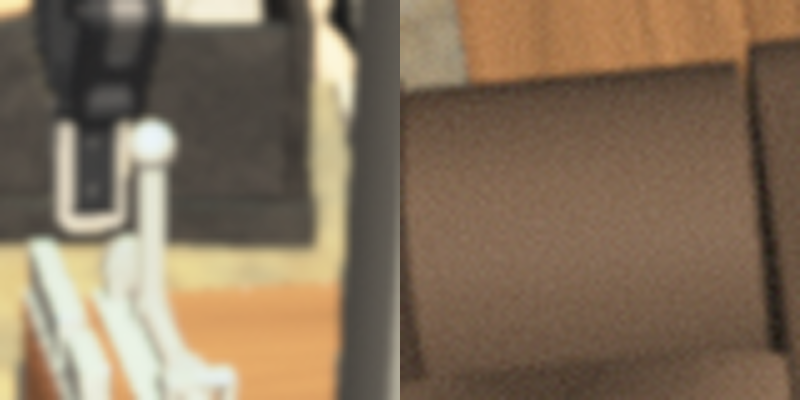

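The ball slipped out of the pads. It is now upright at left-crop (153,140), beside the closed fingers (60–125, 120–230), and the tool looks too low on it. I'll back off and re-measure the knob from both views.

>>> send_rows --commands '[[0.045,[0.004,0,-0.02],[0,0,0]],[0.045,[0,0,-0.04],[0,0,0]],[0.045,[0,0.03,-0.03],[0,0,0]],[0.045,[0,0.045,0],[0,0,0]],[0.045,[0,0.045,0],[0,0,0]],[0.045,[0,0.045,0],[0,0,0]],[0.045,[0,0.035,0],[0,0,0]],[0.045,[0,0,0],[0,0,0]],[0.045,[0,0,0],[0,0,0]]]'

```text
t: 9.4
tcp_pos: [0.4934, 0.3126, 0.2109]
ee_rot: [-0.0, -0.096, 0.995, -0.0]
force: [-0.8, -0.9, 0.5]
width: 0.532
```

```bash
python3 st.py "(-64.6,-38,190)"
python3 - <<'E'
from bench import capture
import cv2
b=capture("side")[180:260,300:380,::-1]; a=capture("top")[180:260,270:350,::-1]
f=lambda b:cv2.resize(b,(400,400),interpolation=cv2.INTER_CUBIC)
cv2.imwrite("pics/c7.png",cv2.hconcat([f(b),f(a)]))
E
```

```text
t 9.4 tcp chest mm [-265.   -61.8  210.9] F chest [ 0.7 -1.   0.5] w 0.532 turn needed deg [-0.02 -0.03  0.11]
to [-64.6 -38.  190. ] aligned tool delta mm [ -23.8 -200.4   20.9]
```

View pics/c7.png

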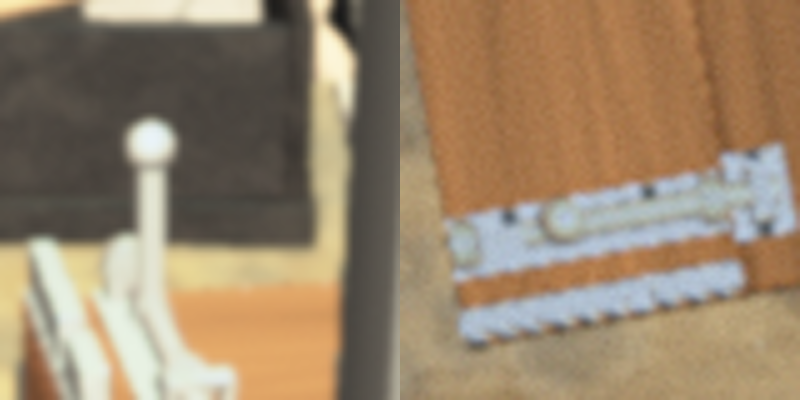

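Left crop: knob at (152,142). Right crop: knob at (165,220) in its own frame, the lid shut flush, and the rod reaching the staple at (360,190). I'll triangulate.

Run:
```python
from h import *
p=np.load('p.npy')
ob=[("side",330.4,208.4),("top",303.,224.)]
r=least_squares(lambda X:np.concatenate([proj(o[0],X)-o[1:] for o in ob]),[.55,.12,.14])
c,s=np.cos(p[3]),np.sin(p[3]);A=np.array([[c,-s,0],[s,c,0],[0,0,1]])
print("free",r.x.round(4),"chest mm",(A.T@(r.x-p[:3])*1e3).round(1),r.fun.round(2))
r=least_squares(lambda q:np.concatenate([proj(o[0],chest(p,knob(*q)))-o[1:] for o in ob]),[.02,0]);print(r.x,r.fun.round(2))
```

```text
free [0.5548 0.1181 0.1459] chest mm [-62.4 -38.1 145.9] [-0.35  0.02  0.   -0.38]
[ 0.02491396 -0.00186708] [-0.34  0.93 -0.36 -0.35]
```

>>> send_rows --commands '[[0.045,[-0.005,-0.04,0],[0,0,0]],[0.045,[-0.005,-0.04,0],[0,0,0]],[0.045,[-0.005,-0.04,0],[0,0,0]],[0.045,[-0.005,-0.04,0],[0,0,0]],[0.045,[-0.004,-0.041,0],[0,0,0]],[0.045,[0,0,0.02],[0,0,0]],[0.045,[0,0,0.02],[0,0,0]],[0.045,[0,0,0.02],[0,0,0]],[0.045,[0,0,0.024],[0,0,0]],[0.045,[0,0,0],[0,0,0]],[0.045,[0,0,0],[0,0,0]]]'

```text
t: 10.6
tcp_pos: [0.5554, 0.1185, 0.1276]
ee_rot: [-0.0, -0.094, 0.996, 0.0]
force: [-0.0, 1.1, 0.9]
width: 0.528
```

```bash
python3 st.py
```

```text
t 10.6 tcp chest mm [-62.7 -37.4 127.6] F chest [-1.1  0.2  0.9] w 0.528 turn needed deg [ 0.   -0.02 -0.05]
```

>>> send_rows --commands '[[0,[0,0,0],[0,0,0]],[0,[0,0,0],[0,0,0]],[0,[0,0,0],[0,0,0]],[0,[0,0,0],[0,0,0]],[0,[0,0,0],[0,0,0]],[0,[0,0,0],[0,0,0]]]'

```text
t: 11.2
tcp_pos: [0.5557, 0.1193, 0.1285]
ee_rot: [0.001, -0.095, 0.995, -0.0]
force: [-1.2, -1.9, 5.8]
width: 0.146
```

```bash
python3 st.py
```

```text
t 11.2 tcp chest mm [-63.4 -37.  128.5] F chest [ 1.7 -1.5  5.8] w 0.146 turn needed deg [-0.02  0.12  0.03]
```

>>> send_rows --commands '[[0,[0.003,0,0],[0,0,0]],[0,[0.003,0,0.0002],[0,0,0]],[0,[0.003,0,0.0004],[0,0,0]]]'

```text
t: 11.5
tcp_pos: [0.5475, 0.1177, 0.1277]
ee_rot: [0.002, -0.095, 0.995, 0.0]
force: [3.9, 0.2, 6.0]
width: 0.139
```

```bash
python3 st.py
```

```text
t 11.5 tcp chest mm [-63.4 -45.4 127.7] F chest [0.6 3.8 6. ] w 0.139 turn needed deg [-0.02  0.22  0.02]
```

Run:
```python
from bench import capture
import cv2,numpy as np
b=capture("side"); g=b.astype(int).min(2)
cv2.imwrite("pics/s8.png",b[:,:,::-1])
for r in range(200,242,3): print(r,g[r,310:345].tolist())
from h import *
p=np.load('p.npy')
for h in(0,.07,.14):
  print(h,[proj("side",chest(p,np.array([-.064,-.038-k*np.sin(h),.084+k*np.cos(h)]))).round(1).tolist() for k in(.06,.04,.03,.02)])
```

```text
200 [71, 72, 73, 73, 71, 71, 70, 69, 70, 84, 106, 114, 96, 65, 43, 38, 40, 41, 42, 43, 52, 77, 106, 111, 86, 63, 57, 58, 60, 62, 64, 65, 64, 63, 62]
203 [66, 66, 66, 69, 71, 71, 72, 71, 87, 128, 174, 193, 168, 112, 68, 62, 67, 69, 63, 62, 80, 118, 152, 150, 110, 74, 65, 64, 63, 63, 62, 63, 63, 64, 64]
206 [65, 65, 64, 63, 64, 64, 64, 69, 87, 129, 175, 194, 170, 114, 72, 65, 67, 68, 65, 67, 90, 131, 162, 152, 109, 73, 65, 66, 66, 65, 63, 63, 64, 64, 64]
209 [65, 65, 64, 63, 62, 64, 65, 69, 87, 129, 175, 194, 170, 114, 72, 64, 65, 64, 64, 67, 89, 132, 163, 153, 111, 76, 70, 69, 68, 66, 66, 65, 65, 64, 64]
212 [67, 67, 66, 66, 67, 66, 66, 65, 84, 129, 172, 186, 158, 105, 70, 67, 72, 74, 68, 69, 91, 136, 165, 154, 110, 75, 67, 67, 66, 65, 66, 67, 66, 66, 67]
215 [66, 65, 65, 64, 65, 64, 64, 68, 88, 130, 171, 179, 148, 97, 68, 67, 71, 73, 67, 66, 93, 141, 167, 149, 103, 71, 65, 65, 67, 68, 67, 67, 66, 68, 70]
218 [62, 62, 62, 62, 62, 63, 63, 66, 86, 129, 171, 185, 161, 119, 92, 86, 88, 93, 98, 106, 128, 161, 173, 145, 99, 73, 67, 66, 65, 66, 65, 66, 67, 68, 67]
221 [70, 68, 69, 69, 69, 69
[... 665 characters left out ...]
49, 148, 161, 186, 205, 210, 207, 200, 196, 205, 213, 213, 201, 176, 154, 147, 149, 152, 152, 151, 151, 151, 151, 151, 152, 152, 152]
236 [224, 226, 224, 215, 191, 167, 155, 153, 154, 154, 156, 173, 199, 210, 209, 202, 190, 191, 207, 214, 209, 187, 153, 138, 139, 141, 143, 146, 147, 147, 147, 146, 147, 146, 145]
239 [197, 222, 227, 226, 220, 195, 165, 153, 172, 198, 203, 200, 210, 216, 211, 190, 168, 175, 201, 216, 215, 204, 181, 152, 125, 111, 109, 109, 109, 108, 108, 107, 107, 107, 107]
0 [[329.9, 209.1], [329.6, 220.3], [329.5, 225.8], [329.3, 231.2]]
0.07 [[327.4, 209.4], [328.0, 220.4], [328.2, 225.9], [328.5, 231.3]]
0.14 [[324.9, 209.7], [326.3, 220.7], [327.0, 226.1], [327.7, 231.4]]
```

>>> send_rows --commands '[[0,[0.002,0,0.0003],[0,0,0]],[0,[0.002,0,0.0003],[0,0,0]],[0,[0.002,0,0.0004],[0,0,0]],[0,[0.0026,0,0.0006],[0,0,0]],[0,[0,0,0],[0,0,0]]]'

```text
t: 12.05
tcp_pos: [0.5366, 0.1157, 0.1253]
ee_rot: [-0.001, -0.095, 0.995, -0.0]
force: [-3.2, -3.6, 9.7]
width: 0.142
```

```bash
cat > arm.py <<'E'
from h import *
from bench import capture
p=np.load('p.npy'); g=capture("side").astype(float).min(2)
w=np.clip(g[224,300:340]-90,0,None); print("arm col",(w@np.arange(300,340)/w.sum()).round(2))
E
python3 st.py; python3 arm.py
```

```text
t 12.05 tcp chest mm [-63.6 -56.4 125.3] F chest [ 2.9 -3.8  9.7] w 0.142 turn needed deg [ 0.   -0.13  0.01]
arm col 323.27
```

>>> send_rows --commands '[[0,[0.0022,0,0.0005],[0,0,0]],[0,[0.0022,0,0.0008],[0,0,0]],[0,[0.0022,0,0.0009],[0,0,0]],[0,[0.0022,0,0.001],[0,0,0]],[0,[0.0022,0,0.001],[0,0,0]],[0,[0.0021,0,0.0011],[0,0,0]],[0,[0,0,0],[0,0,0]]]'

```text
t: 12.8
tcp_pos: [0.5249, 0.1135, 0.1204]
ee_rot: [0.0, -0.095, 0.996, 0.0]
force: [-0.8, -0.8, 8.9]
width: 0.143
```

```bash
python3 st.py; python3 arm.py
```

```text
t 12.8 tcp chest mm [-63.6 -68.4 120.4] F chest [ 0.6 -1.   8.9] w 0.143 turn needed deg [ 0.    0.04 -0.01]
arm col 315.45
```

>>> send_rows --commands '[[0,[0.0023,0,0.0014],[0,0,0]],[0,[0.0023,0,0.0016],[0,0,0]],[0,[0.0023,0,0.0017],[0,0,0]],[0,[0.0021,0,0.0018],[0,0,0]],[0,[0.0021,0,0.0019],[0,0,0]],[0,[0.002,0,0.002],[0,0,0]],[0,[0.0018,0,0.0021],[0,0,0]],[0,[0.0018,0,0.0022],[0,0,0]],[0,[0.0017,0,0.0022],[0,0,0]],[0,[0,0,0],[0,0,0]]]'

```text
t: 13.85
tcp_pos: [0.5067, 0.11, 0.1023]
ee_rot: [-0.0, -0.095, 0.995, 0.0]
force: [0.2, -0.7, 0.3]
width: -0.0
```

```bash
python3 st.py
```

```text
t 13.85 tcp chest mm [-63.6 -86.9 102.3] F chest [0.7 0.1 0.3] w -0.0 turn needed deg [ 0.01 -0.05  0.02]
```

The ball slipped out again: the pads resist its turning. From here I'll push the handle with closed fingers to turn it and grip only for sliding. First I lift and locate the handle.

>>> send_rows --commands '[[0,[0.005,0,-0.01],[0,0,0]],[0,[0.005,0,-0.03],[0,0,0]],[0,[0,0,-0.04],[0,0,0]],[0,[0,0,-0.04],[0,0,0]],[0,[0,0,0],[0,0,0]],[0,[0,0,0],[0,0,0]]]'

```text
t: 14.45
tcp_pos: [0.4971, 0.1082, 0.2239]
ee_rot: [0.001, -0.095, 0.995, 0.0]
force: [0.9, 0.1, -0.2]
width: -0.001
```

```bash
cat > hand.py <<'E'
from h import *
from bench import capture
import cv2
p=np.load('p.npy'); im=capture("side"); g=cv2.GaussianBlur(im,(0,0),1).astype(float).min(2)
cv2.imwrite("pics/last.png",im[:,:,::-1])
res=[]
for s in np.arange(.018,.034 if 0 else .060,.001):
  for h in np.arange(-.4,1.52,.02):
    k=proj("side",chest(p,knob(s,h)))
    ang=np.arange(0,6.28,.5)
    f=lambda r:np.mean([g[int(round(k[1]+r*np.sin(a))),int(round(k[0]+r*np.cos(a)))] for a in ang])
    res.append(((f(0)+f(2.5)+f(3.5))/3-f(7.5),s,h,k.round(1).tolist()))
res.sort(key=lambda r:-r[0])
for r in res[:3]+[q for q in res if abs(q[1]-.0245)<.0006][:2]:print(r)
E
python3 st.py; python3 hand.py
```

```text
t 14.45 tcp chest mm [-63.6 -96.7 223.9] F chest [ 0.1  0.9 -0.2] w -0.001 turn needed deg [-0.01  0.13  0.02]
(np.float64(128.33333333333337), np.float64(0.022000000000000002), np.float64(0.46000000000000074), [313.8, 213.1])
(np.float64(128.17948717948718), np.float64(0.023000000000000003), np.float64(0.46000000000000074), [313.9, 213.3])
(np.float64(125.64102564102566), np.float64(0.024000000000000004), np.float64(0.46000000000000074), [314.0, 213.5])
(np.float64(125.64102564102566), np.float64(0.024000000000000004), np.float64(0.46000000000000074), [314.0, 213.5])
(np.float64(124.00000000000003), np.float64(0.025000000000000005), np.float64(0.46000000000000074), [314.1, 213.7])
```

>>> send_rows --commands '[[0,[-0.0123,0,0],[0,0,0]],[0,[-0.0124,0,0.02],[0,0,0]],[0,[0,0,0.03],[0,0,0]],[0,[0,0,0.02],[0,0,0]],[0,[0,0,0.005],[0,0,0]],[0,[0.001,0,0.002],[0,0,0]],[0,[0.002,0,0.002],[0,0,0]],[0,[0.002,0,0.002],[0,0,0]],[0,[0.002,0,0.002],[0,0,0]],[0,[0.002,0,0.002],[0,0,0]],[0,[0.002,0,0.002],[0,0,0]],[0,[0.0015,0,0.002],[0,0,0]],[0,[0.0015,0,0.002],[0,0,0]],[0,[0.001,0,0.002],[0,0,0]],[0,[0.001,0,0.002],[0,0,0]],[0,[0.001,0,0.002],[0,0,0]]]'

```text
t: 16.1
tcp_pos: [0.5008, 0.1091, 0.1265]
ee_rot: [-0.004, -0.095, 0.995, -0.0]
force: [-23.0, -6.7, 20.8]
width: -0.001
```

```bash
python3 st.py; python3 hand.py
```

```text
t 16.1 tcp chest mm [-63.8 -92.8 126.5] F chest [  2.3 -23.8  20.8] w -0.001 turn needed deg [ 0.03 -0.45  0.04]
(np.float64(97.25641025641026), np.float64(0.026000000000000006), np.float64(0.8600000000000011), [302.9, 222.8])
(np.float64(96.99999999999997), np.float64(0.022000000000000002), np.float64(0.8800000000000011), [302.1, 222.4])
(np.float64(96.97435897435899), np.float64(0.02), np.float64(0.8800000000000011), [301.9, 221.9])
(np.float64(96.4871794871795), np.float64(0.024000000000000004), np.float64(0.8800000000000011), [302.3, 222.9])
(np.float64(95.71794871794873), np.float64(0.025000000000000005), np.float64(0.8600000000000011), [302.8, 222.6])
```

>>> send_rows --commands '[[0,[0,0,-0.006],[0,0,0]],[0,[0,0,-0.006],[0,0,0]],[0,[-0.008,0,0],[0,0,0]],[0,[0,0,0],[0,0,0]]]'

```text
t: 16.55
tcp_pos: [0.514, 0.1113, 0.1381]
ee_rot: [0.001, -0.095, 0.995, 0.0]
force: [0.1, 0.6, -0.1]
width: -0.003
```

```bash
python3 st.py; python3 hand.py
```

```text
t 16.55 tcp chest mm [-63.5 -79.4 138.1] F chest [-0.6  0.2 -0.1] w -0.003 turn needed deg [-0.01  0.12  0.02]
(np.float64(102.20512820512822), np.float64(0.024000000000000004), np.float64(0.8800000000000011), [302.3, 222.9])
(np.float64(100.46153846153847), np.float64(0.025000000000000005), np.float64(0.8800000000000011), [302.4, 223.1])
(np.float64(99.33333333333331), np.float64(0.022000000000000002), np.float64(0.8800000000000011), [302.1, 222.4])
(np.float64(102.20512820512822), np.float64(0.024000000000000004), np.float64(0.8800000000000011), [302.3, 222.9])
(np.float64(100.46153846153847), np.float64(0.025000000000000005), np.float64(0.8800000000000011), [302.4, 223.1])
```

>>> send_rows --commands '[[0,[0,0,0.005],[0,0,0]],[0,[0,0,0.003],[0,0,0]],[0,[0,0,0.001],[0,0,0]],[0,[0.0005,0,0.001],[0,0,0]],[0,[0.0005,0,0.001],[0,0,0]]]'

```text
t: 17.1
tcp_pos: [0.5114, 0.1109, 0.1268]
ee_rot: [-0.0, -0.095, 0.995, 0.0]
force: [-1.9, -1.1, 3.2]
width: -0.002
```

```bash
python3 st.py; python3 hand.py|head -1
```

```text
t 17.1 tcp chest mm [-63.6 -82.1 126.8] F chest [ 0.8 -2.   3.2] w -0.002 turn needed deg [ 0.01 -0.02  0.02]
(np.float64(98.12820512820514), np.float64(0.021), np.float64(0.9200000000000012), [301.1, 223.3])
```

>>> send_rows --commands '[[0,[0.0005,0,0.001],[0,0,0]],[0,[0.0005,0,0.001],[0,0,0]],[0,[0.0005,0,0.001],[0,0,0]]]'

```text
t: 17.45
tcp_pos: [0.5102, 0.1107, 0.1238]
ee_rot: [0.0, -0.095, 0.995, 0.0]
force: [-1.9, -0.3, 3.4]
width: 0.002
```

>>> send_rows --commands '[[0,[0.0003,0,0.001],[0,0,0]],[0,[0.0003,0,0.001],[0,0,0]]]'

```text
t: 17.65
tcp_pos: [0.5096, 0.1105, 0.1217]
ee_rot: [0.0, -0.095, 0.995, 0.0]
force: [-1.4, 0.1, 2.0]
width: 0.0
```

>>> send_rows --commands '[[0,[0,0,-0.015],[0,0,0]],[0.045,[0.003,0,-0.02],[0,0,0]],[0.045,[0.003,0,0],[0,0,0]],[0.045,[0,0,0],[0,0,0]],[0.045,[0,0,0],[0,0,0]],[0.045,[0,0,0],[0,0,0]]]'

```text
t: 18.25
tcp_pos: [0.5036, 0.1094, 0.1561]
ee_rot: [-0.0, -0.095, 0.995, 0.0]
force: [0.3, 0.8, 0.5]
width: 0.526
```

```bash
python3 st.py "(-64,-90,98)"; python3 hand.py
```

```text
t 18.25 tcp chest mm [-63.6 -90.  156.1] F chest [-0.7  0.5  0.5] w 0.526 turn needed deg [ 0.01 -0.05  0.01]
to [-64 -90  98] aligned tool delta mm [-0.   0.4 58.1]
(np.float64(104.35897435897435), np.float64(0.022000000000000002), np.float64(1.0200000000000014), [299.2, 226.3])
(np.float64(103.4102564102564), np.float64(0.021), np.float64(1.0200000000000014), [299.1, 226.1])
(np.float64(103.17948717948718), np.float64(0.025000000000000005), np.float64(1.0000000000000013), [299.8, 226.5])
(np.float64(103.17948717948718), np.float64(0.025000000000000005), np.float64(1.0000000000000013), [299.8, 226.5])
(np.float64(103.15384615384616), np.float64(0.024000000000000004), np.float64(1.0000000000000013), [299.7, 226.2])
```

>>> send_rows --commands '[[0.045,[0,0,0.02],[0,0,0]],[0.045,[0,0,0.02],[0,0,0]],[0.045,[0,0,0.018],[0,0,0]],[0.045,[0,0,0],[0,0,0]],[0,[0,0,0],[0,0,0]],[0,[0,0,0],[0,0,0]],[0,[0,0,0],[0,0,0]],[0,[0,0,0],[0,0,0]],[0,[0,0,0],[0,0,0]]]'

```text
t: 19.2
tcp_pos: [0.5039, 0.1095, 0.0993]
ee_rot: [0.0, -0.095, 0.995, 0.0]
force: [-0.8, 0.8, 1.1]
width: 0.144
```

```bash
python3 st.py
```

```text
t 19.2 tcp chest mm [-63.6 -89.8  99.3] F chest [-0.9 -0.6  1.1] w 0.144 turn needed deg [0.   0.05 0.01]
```

>>> send_rows --commands '[[0,[0.0005,0,0.001],[0,0,0]],[0,[0.0005,0,0.001],[0,0,0]]]'

```text
t: 19.4
tcp_pos: [0.5026, 0.1092, 0.0969]
ee_rot: [0.0, -0.095, 0.995, 0.0]
force: [-1.4, 0.9, 2.9]
width: 0.143
```

>>> send_rows --commands '[[0,[0.0003,0,0.0005],[0,0,0]],[0,[0,0,0],[0,0,0]]]'

```text
t: 19.6
tcp_pos: [0.5023, 0.1092, 0.0962]
ee_rot: [-0.0, -0.095, 0.995, 0.0]
force: [-0.5, 0.0, 2.2]
width: 0.143
```

>>> send_rows --commands '[[0,[0.0002,0,0.0005],[0,0,0]],[0,[0,0,0],[0,0,0]]]'

```text
t: 19.8
tcp_pos: [0.5021, 0.1092, 0.0958]
ee_rot: [-0.0, -0.095, 0.995, 0.0]
force: [-2.5, -0.2, 4.6]
width: 0.143
```

>>> send_rows --commands '[[0,[0.0001,0,0.0004],[0,0,0]],[0,[0,0,0],[0,0,0]]]'

```text
t: 20.0
tcp_pos: [0.502, 0.1091, 0.0955]
ee_rot: [-0.0, -0.095, 0.995, 0.0]
force: [-3.1, 0.1, 5.3]
width: 0.145
```

>>> send_rows --commands '[[0,[0,-0.001,0],[0,0,0]],[0,[0,-0.001,0],[0,0,0]],[0,[0,0,0],[0,0,0]]]'

```text
t: 20.3
tcp_pos: [0.5023, 0.1074, 0.0955]
ee_rot: [-0.0, -0.095, 0.995, 0.0]
force: [-4.2, 2.8, 6.3]
width: 0.14
```

>>> send_rows --commands '[[0,[0,-0.001,0],[0,0,0]],[0,[0,-0.001,0],[0,0,0]],[0,[0,0,0],[0,0,0]]]'

```text
t: 20.6
tcp_pos: [0.5027, 0.1054, 0.0955]
ee_rot: [-0.0, -0.095, 0.995, 0.0]
force: [-3.1, 2.6, 5.4]
width: 0.142
```

>>> send_rows --commands '[[0,[0,-0.001,0],[0,0,0]],[0,[0,-0.001,0],[0,0,0]],[0,[0,0,0],[0,0,0]]]'

```text
t: 20.9
tcp_pos: [0.503, 0.1034, 0.0955]
ee_rot: [-0.0, -0.095, 0.995, 0.0]
force: [-2.9, 2.9, 5.8]
width: 0.139
```

>>> send_rows --commands '[[0,[0,-0.001,0],[0,0,0]],[0,[0,-0.001,0],[0,0,0]],[0,[0,0,0],[0,0,0]]]'

```text
t: 21.2
tcp_pos: [0.5034, 0.1015, 0.0955]
ee_rot: [-0.0, -0.095, 0.995, 0.0]
force: [-4.0, 2.2, 5.9]
width: 0.142
```

>>> send_rows --commands '[[0,[0,-0.001,0],[0,0,0]],[0,[0,-0.001,0],[0,0,0]],[0,[0,0,0],[0,0,0]]]'

```text
t: 21.5
tcp_pos: [0.5038, 0.0995, 0.0955]
ee_rot: [-0.0, -0.095, 0.995, 0.0]
force: [-3.7, 3.5, 6.0]
width: 0.144
```

>>> send_rows --commands '[[0,[0,-0.001,0],[0,0,0]],[0,[0,-0.001,0],[0,0,0]],[0,[0,0,0],[0,0,0]]]'

```text
t: 21.8
tcp_pos: [0.5042, 0.0976, 0.0955]
ee_rot: [-0.0, -0.095, 0.995, 0.0]
force: [-3.4, 3.2, 5.7]
width: 0.143
```

>>> send_rows --commands '[[0,[0,-0.001,0],[0,0,0]],[0,[0,-0.001,0],[0,0,0]],[0,[0,0,0],[0,0,0]]]'

```text
t: 22.1
tcp_pos: [0.5045, 0.0956, 0.0955]
ee_rot: [-0.0, -0.095, 0.995, 0.0]
force: [-3.7, 3.0, 5.3]
width: 0.147
```

>>> send_rows --commands '[[0,[0,-0.001,0],[0,0,0]],[0,[0,-0.001,0],[0,0,0]],[0,[0,0,0],[0,0,0]]]'

```text
t: 22.4
tcp_pos: [0.5049, 0.0936, 0.0955]
ee_rot: [-0.0, -0.095, 0.995, 0.0]
force: [-4.6, 3.1, 6.0]
width: 0.141
```

>>> send_rows --commands '[[0,[0.0003,0,0.0007],[0,0,0]],[0,[0,0,0],[0,0,0]]]'

```text
t: 22.6
tcp_pos: [0.5046, 0.0935, 0.0948]
ee_rot: [-0.0, -0.095, 0.995, 0.0]
force: [-3.6, 2.7, 6.2]
width: 0.14
```

>>> send_rows --commands '[[0,[0.0002,0,0.0005],[0,0,0]],[0,[0,0,0],[0,0,0]]]'

```text
t: 22.8
tcp_pos: [0.5044, 0.0935, 0.0944]
ee_rot: [-0.0, -0.095, 0.995, 0.0]
force: [-3.4, 2.3, 9.4]
width: 0.141
```

```bash
python3 st.py; python3 hand.py
```

```text
t 22.8 tcp chest mm [-47.8 -92.2  94.4] F chest [-2.9 -2.9  9.4] w 0.141 turn needed deg [ 0.02 -0.01  0.01]
(np.float64(74.71794871794872), np.float64(0.05900000000000004), np.float64(0.8200000000000011), [307.2, 229.7])
(np.float64(74.5128205128205), np.float64(0.05900000000000004), np.float64(0.8400000000000011), [306.7, 230.2])
(np.float64(73.38461538461539), np.float64(0.05800000000000004), np.float64(0.8400000000000011), [306.6, 230.0])
(np.float64(30.307692307692292), np.float64(0.025000000000000005), np.float64(1.5000000000000018), [294.3, 242.2])
(np.float64(29.615384615384613), np.float64(0.024000000000000004), np.float64(1.5000000000000018), [294.2, 242.0])
```

>>> send_rows --commands '[[0,[0.0002,0,0.0005],[0,0,0]],[0,[0,0,0],[0,0,0]]]'

```text
t: 23.05
tcp_pos: [0.5043, 0.0934, 0.0941]
ee_rot: [0.0, -0.095, 0.995, 0.0]
force: [-5.1, 2.3, 9.6]
width: 0.143
```

>>> send_rows --commands '[[0,[0.0002,0,0.0005],[0,0,0]],[0,[0,0,0],[0,0,0]]]'

```text
t: 23.25
tcp_pos: [0.5042, 0.0934, 0.0937]
ee_rot: [0.0, -0.095, 0.995, 0.0]
force: [-5.0, 2.7, 11.4]
width: 0.14
```

>>> send_rows --commands '[[0,[0,0,0],[0,0,0]],[0,[0,0,0],[0,0,0]]]'

```text
t: 23.45
tcp_pos: [0.5042, 0.0934, 0.0937]
ee_rot: [0.0, -0.095, 0.995, 0.0]
force: [-5.1, 2.5, 12.9]
width: 0.141
```

>>> send_rows --commands '[[0,[0,-0.001,-0.0003],[0,0,0]],[0,[0,-0.001,0],[0,0,0]],[0,[0,0,0],[0,0,0]]]'

```text
t: 23.75
tcp_pos: [0.5045, 0.0917, 0.0938]
ee_rot: [0.0, -0.095, 0.995, 0.0]
force: [-3.6, 3.3, 9.0]
width: 0.143
```

>>> send_rows --commands '[[0,[0,-0.001,0],[0,0,0]],[0,[0,-0.001,0],[0,0,0]],[0,[0,0,0],[0,0,0]]]'

```text
t: 24.05
tcp_pos: [0.5048, 0.0894, 0.0935]
ee_rot: [-0.0, -0.095, 0.995, 0.0]
force: [-4.2, 2.1, 5.3]
width: 0.143
```

>>> send_rows --commands '[[0,[0,-0.001,0],[0,0,0]],[0,[0,-0.001,0],[0,0,0]],[0,[0,0,0],[0,0,0]]]'

```text
t: 24.35
tcp_pos: [0.5051, 0.0874, 0.0935]
ee_rot: [-0.0, -0.095, 0.995, 0.0]
force: [-4.0, 0.6, 5.1]
width: 0.138
```

The Fz drop from 12 to 5 N suggests the notch. I'll test it by lowering gently.

>>> send_rows --commands '[[0,[0.0002,0,0.0005],[0,0,0]],[0,[0.0002,0,0.0005],[0,0,0]],[0,[0,0,0],[0,0,0]]]'

```text
t: 24.65
tcp_pos: [0.5047, 0.0873, 0.0925]
ee_rot: [-0.0, -0.095, 0.995, 0.0]
force: [-3.4, 1.6, 4.5]
width: 0.144
```

```bash
python3 st.py
```

```text
t 24.65 tcp chest mm [-41.6 -93.1  92.5] F chest [-2.2 -3.1  4.5] w 0.144 turn needed deg [ 0.01 -0.03  0.01]
```

>>> send_rows --commands '[[0,[0.0004,0,0.001],[0,0,0]],[0,[0.0004,0,0.001],[0,0,0]],[0,[0,0,0],[0,0,0]]]'

```text
t: 24.95
tcp_pos: [0.504, 0.0872, 0.0905]
ee_rot: [-0.0, -0.095, 0.995, 0.0]
force: [-3.6, 1.0, 4.6]
width: 0.145
```

>>> send_rows --commands '[[0,[0.0003,0,0.001],[0,0,0]],[0,[0.0003,0,0.001],[0,0,0]],[0,[0,0,0],[0,0,0]]]'

```text
t: 25.25
tcp_pos: [0.5033, 0.087, 0.0884]
ee_rot: [-0.0, -0.095, 0.995, 0.0]
force: [-3.6, 0.8, 3.8]
width: 0.141
```

>>> send_rows --commands '[[0,[0.0003,0,0.001],[0,0,0]],[0,[0.0002,0,0.001],[0,0,0]],[0,[0,0,0],[0,0,0]]]'

```text
t: 25.55
tcp_pos: [0.5028, 0.0869, 0.0864]
ee_rot: [-0.0, -0.095, 0.995, 0.0]
force: [-4.1, -0.2, 2.9]
width: 0.142
```

The handle is past 1.25 rad in the notch. I'll release, then press the ball down to the limit with closed fingers.

>>> send_rows --commands '[[0.045,[0,0,0],[0,0,0]],[0.045,[0,0,0],[0,0,0]],[0.045,[0,0,0],[0,0,0]],[0.045,[0,0,-0.02],[0,0,0]],[0.045,[0,0,-0.02],[0,0,0]],[0,[0,0,-0.01],[0,0,0]],[0,[0,0,0],[0,0,0]],[0,[0,0,0],[0,0,0]],[0,[0,0,0],[0,0,0]],[0,[0,0,0],[0,0,0]]]'

```text
t: 26.55
tcp_pos: [0.5029, 0.0869, 0.1358]
ee_rot: [-0.001, -0.095, 0.995, 0.0]
force: [-0.6, -1.0, -0.3]
width: -0.001
```

```bash
python3 st.py "(-41.6,-96,112)"; python3 hand.py
```

```text
t 26.55 tcp chest mm [-41.6 -95.  135.8] F chest [ 0.9 -0.7 -0.3] w -0.001 turn needed deg [ 0.02 -0.07  0.01]
to [-41.6 -96.  112. ] aligned tool delta mm [ 1.   0.  23.8]
(np.float64(68.84615384615384), np.float64(0.05100000000000003), np.float64(1.2000000000000015), [299.0, 239.0])
(np.float64(68.025641025641), np.float64(0.04600000000000003), np.float64(1.2400000000000015), [298.0, 239.0])
(np.float64(67.74358974358975), np.float64(0.05200000000000003), np.float64(1.2000000000000015), [299.1, 239.2])
(np.float64(37.38461538461539), np.float64(0.025000000000000005), np.float64(1.3800000000000017), [294.8, 238.3])
(np.float64(37.333333333333314), np.float64(0.025000000000000005), np.float64(1.4000000000000017), [294.7, 239.0])
```

>>> send_rows --commands '[[0,[0.0005,0,0.012],[0,0,0]],[0,[0.0005,0,0.01],[0,0,0]],[0,[0,0,0.003],[0,0,0]],[0,[0,0,0.002],[0,0,0]],[0,[0,0,0.002],[0,0,0]]]'

```text
t: 27.1
tcp_pos: [0.5021, 0.0867, 0.1073]
ee_rot: [-0.0, -0.095, 0.995, 0.0]
force: [-0.9, -0.4, 1.2]
width: -0.003
```

>>> send_rows --commands '[[0,[0,0,0.002],[0,0,0]],[0,[0,0,0.002],[0,0,0]]]'

```text
t: 27.3
tcp_pos: [0.5022, 0.0867, 0.1035]
ee_rot: [0.0, -0.095, 0.995, 0.0]
force: [-1.1, 0.1, 1.2]
width: -0.005
```

>>> send_rows --commands '[[0,[0,0,0.002],[0,0,0]],[0,[0,0,0.0015],[0,0,0]]]'

```text
t: 27.5
tcp_pos: [0.5022, 0.0867, 0.0999]
ee_rot: [0.0, -0.095, 0.995, 0.0]
force: [-0.5, -1.1, 0.4]
width: 0.001
```

>>> send_rows --commands '[[0,[0,0,0.001],[0,0,0]],[0,[0,0,0.001],[0,0,0]]]'

```text
t: 27.7
tcp_pos: [0.5022, 0.0867, 0.098]
ee_rot: [0.0, -0.095, 0.995, 0.0]
force: [-0.6, 0.0, 1.1]
width: 0.0
```

>>> send_rows --commands '[[0,[0,0,0.001],[0,0,0]],[0,[0,0,0.0005],[0,0,0]]]'

```text
t: 27.9
tcp_pos: [0.5022, 0.0867, 0.0964]
ee_rot: [0.0, -0.095, 0.995, 0.0]
force: [-0.4, 0.3, 1.6]
width: -0.001
```

>>> send_rows --commands '[[0,[0,0,0.0005],[0,0,0]],[0,[0,0,0],[0,0,0]]]'

```text
t: 28.1
tcp_pos: [0.5022, 0.0867, 0.096]
ee_rot: [0.0, -0.095, 0.995, 0.0]
force: [-0.5, 0.1, 1.8]
width: -0.002
```

>>> send_rows --commands '[[0,[0,0,0.0005],[0,0,0]],[0,[0,0,0.0003],[0,0,0]]]'

```text
t: 28.3
tcp_pos: [0.5022, 0.0867, 0.0955]
ee_rot: [0.0, -0.095, 0.995, 0.0]
force: [-3.0, -0.2, 8.2]
width: -0.001
```

>>> send_rows --commands '[[0,[0,0,0.0004],[0,0,0]],[0,[0,0,0],[0,0,0]]]'

```text
t: 28.5
tcp_pos: [0.5022, 0.0867, 0.0954]
ee_rot: [0.0, -0.095, 0.995, 0.0]
force: [-3.9, -0.7, 10.1]
width: -0.002
```

There is a hard stop at ball height of about 87.5 mm, which is about 1.5 rad, the limit. Retreating and checking.

>>> send_rows --commands '[[0,[0,0,-0.01],[0,0,0]],[0,[0,0,-0.04],[0,0,0]],[0,[0,0,-0.04],[0,0,0]],[0,[0,0.03,-0.02],[0,0,0]],[0,[0,0.045,0],[0,0,0]],[0,[0,0.045,0],[0,0,0]],[0,[0,0.045,0],[0,0,0]],[0,[0,0.045,0],[0,0,0]],[0,[0,0,0],[0,0,0]],[0,[0,0,0],[0,0,0]]]'

```text
t: 29.5
tcp_pos: [0.4621, 0.2936, 0.205]
ee_rot: [0.0, -0.096, 0.995, -0.0]
force: [-0.6, -0.5, 0.5]
width: -0.004
```

```bash
python3 st.py; python3 hand.py
python3 - <<'E'
from bench import capture
import cv2
b=capture("side")[190:270,280:360,::-1]; a=capture("top")[140:260,260:380,::-1]
f=lambda b:cv2.resize(b,(400,400),interpolation=cv2.INTER_CUBIC)
cv2.imwrite("pics/c9.png",cv2.hconcat([f(b),f(a)]))
E
```

```text
t 29.5 tcp chest mm [-252.3  -96.1  205. ] F chest [ 0.4 -0.7  0.5] w -0.004 turn needed deg [-0.    0.    0.14]
(np.float64(68.61538461538461), np.float64(0.05800000000000004), np.float64(1.3600000000000017), [298.0, 246.0])
(np.float64(68.56410256410257), np.float64(0.05900000000000004), np.float64(1.3600000000000017), [298.1, 246.3])
(np.float64(68.20512820512818), np.float64(0.054000000000000034), np.float64(1.4000000000000017), [297.3, 246.3])
(np.float64(21.51282051282051), np.float64(0.025000000000000005), np.float64(1.2000000000000015), [296.6, 232.5])
(np.float64(20.974358974359006), np.float64(0.025000000000000005), np.float64(1.1800000000000015), [296.9, 231.9])
```

View pics/c9.png

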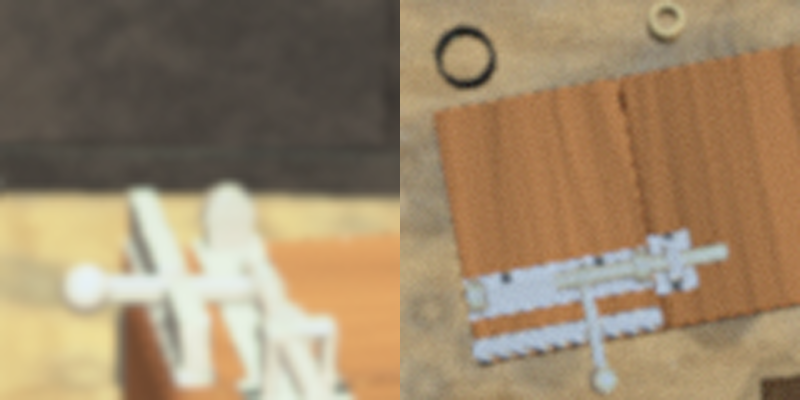

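The final picture shows the lid flush and the rod through the staple, reaching (725,250). The handle lies horizontal across the rail with the knob at (85,287) in the side view and (603,380) in the top view. The loupe, ferrule and handle blank have not moved, and the marker lies outside the crop. Handing in.

```bash
python3 -c "
from bench import workorder
print(workorder.job_done())"
```

```text
the job is handed in; nothing more can be done
None
```

The chest is closed and bolted, and I handed the job in at about 29.5 s of the 72 s allowed, with the arm clear of everything. I pressed the lid down until the force rose sharply with its top at z = 70 mm, then slid the bolt through the staple. I found the notch by feel at a slide of about 46 mm: the force on the ball fell from about 12 N to 5 N and the handle dropped freely. I then pressed the handle down to its hard stop at about 1.5 rad.

**Last checks:** the final pictures show the lid flush, the rod through the staple and the handle lying flat across the rail. The loupe, ferrule and handle blank have not moved. The marker was outside that last crop, but the arm worked well away from it.

**Problems on the way:**
- **Lost grip:** the ball slipped out of the grip twice while I was turning the handle, so I turned it by pushing instead.
- **High push force:** one push from a bad angle read about 31 N at the wrist. The handle was then at about 0.87 rad, not yet on the rail. Once it was on the rail, I never pressed on the ball with more than about 14 N.
- **First notch search:** I pressed too lightly on the first pass to be sure I was on the rail, so I pressed a little harder and searched on from there.
- **Knob image fit:** the final automatic fit of the knob in the side view was loose, giving 1.36 to 1.40 rad. I relied on the hard stop and the picture instead.

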